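# Heft the film cans and lock away the full one

### The job

One of the three identical closed film cans in the wooden tray is packed with lead weights, the other two are practically empty: find the full one by lifting them. Stand only the full can on the sill of the small roofed rack, slide it in under the roof until it meets the back stop, and then slide the shutter fully shut behind it. Leave the empty cans upright where they stood, tip no can over, and do not disturb the loupe or the jar of pins.

Things in the scene. Friction and masses are not known exactly. Their poses are not given: they have to be found in the camera images.
- can_a: one of three film cans that look exactly alike: upright black plastic cylinder 32 mm across, a fixed grey lid 34.4 mm across on its top 8 mm, 53 mm tall in all. Origin: centre of its underside; z up. One of the three (any of them) is packed with lead weights and weighs 260 to 380 g; the other two weigh about 30 g. Starts standing on the tray's floor.
- can_b: one of three film cans that look exactly alike: upright black plastic cylinder 32 mm across, a fixed grey lid 34.4 mm across on its top 8 mm, 53 mm tall in all. Origin: centre of its underside; z up. One of the three (any of them) is packed with lead weights and weighs 260 to 380 g; the other two weigh about 30 g. Starts standing on the tray's floor.
- can_c: one of three film cans that look exactly alike: upright black plastic cylinder 32 mm across, a fixed grey lid 34.4 mm across on its top 8 mm, 53 mm tall in all. Origin: centre of its underside; z up. One of the three (any of them) is packed with lead weights and weighs 260 to 380 g; the other two weigh about 30 g. Starts standing on the tray's floor.
- tray: shallow open pine tray, fixed to the desk, 150 mm along its x, 170 mm along its y, 34 mm high; walls 10 mm thick, floor 5 mm thick (inside 130 x 150 mm). Origin: centre of its underside. The cans and the loupe stand in its four quarters, about 55 to 85 mm apart centre to centre.
- loupe_1: black loupe, a cylinder 41 mm across and 38 mm tall, standing loose in the tray among the cans. Origin: centre of its underside. A bystander: not to be shifted or tipped.
- pin_jar_1: small clear jar with a pale lid, 48 mm across and 46 mm tall, standing loose on the desk on the rack's right (-y) side. Origin: centre of its underside. A bystander: not to be shifted or tipped.
- rack: small fixed aluminium rack for one can. Origin: on the desk under the middle of the bay's mouth; x points level into the bay (roughly away from the robot), y to the left, z up. Side walls, inner faces at y = +-23 mm, 6 mm thick: 26 mm high from x = 6 to 26 mm, 68 mm high from there to 50 mm; back stop face at x = 46 mm; roof x = 26 to 50 mm, 64 to 68 mm above the desk. A can must be slid in along x.
- rack_floor: the rack's flat grey floor plate, 4 mm thick, same origin and axes as the rack; it reaches from x = -66 mm (the open sill in front of the mouth) to x = 52 mm and is 64 mm wide, centred on y = 0.
- sill (a point): point on the top of the floor plate in front of the mouth, where a can may be stood: at x = -32 mm, y = 0, z = 4 mm of the rack.
- bay_home (a point): point on the top of the floor plate where the centre of a can's underside lies when the can touches the back stop: at x = 28.8 mm, y = 0, z = 4 mm of the rack.
- shutter (a joint): opening of the sliding shutter in m: 0 = fully shut (at its stop), 0.060 = fully open, towards the rack's +y; starts open, clear of the mouth. It stays where left and takes 1 to 3 N to slide. Grey upright plate 42 mm wide, 28 mm high (7 to 35 mm above the desk), at x = 0 to 4 mm of the rack, running on an 8 mm high rail from the mouth to y = 110 mm. A can not home blocks it.
- shutter_flange (a point): centre of the outer (+y) face of the push flange, an upright plate on the shutter's +y end: 4 mm thick in y, x = -22 to 4 mm of the rack, 7 to 41 mm above the desk. Pushing this face towards the rack's -y shuts the shutter; shut, the face stands at y = 25 mm, x = -11 mm of the rack.
Mind the look-alikes: they are no part of the job. Leave any pink look-alike of the can_c alone.

How it is judged (in metres and radians):
On the way, in this order (a step that is already met when the one before it is completed fails the run):
1. the full can stands upright in the bay, at the back stop (((horizontal distance between can_a and bay_home below 0.01 m and angle between can_a's own z axis and vertical below 0.12 rad and contact force between can_a and rack_floor above 1.5 N) or (horizontal distance between can_b and bay_home below 0.01 m and angle between can_b's own z axis and vertical below 0.12 rad and contact force between can_b and rack_floor above 1.5 N) or (horizontal distance between can_c and bay_home below 0.01 m and angle between can_c's own z axis and vertical below 0.12 rad and contact force between can_c and rack_floor above 1.5 N))), for 0.2 s.
2. the shutter is shut behind it (((horizontal distance between can_a and bay_home below 0.01 m and angle between can_a's own z axis and vertical below 0.12 rad and contact force between can_a and rack_floor above 1.5 N) or (horizontal distance between can_b and bay_home below 0.01 m and angle between can_b's own z axis and vertical below 0.12 rad and contact force between can_b and rack_floor above 1.5 N) or (horizontal distance between can_c and bay_home below 0.01 m and angle between can_c's own z axis and vertical below 0.12 rad and contact force between can_c and rack_floor above 1.5 N)) and value of joint shutter below 0.004 m), for 0.2 s.
At the end, for the whole second after the job is handed in: One can stands upright (within 0.12 rad) on the rack's floor within 10 mm of the home point, pressing on the floor with more than 1.5 N (so it is the full one); the shutter is within 4 mm of shut; both other cans stand upright and at rest within 40 mm of where they started ((((horizontal distance between can_a and bay_home below 0.01 m and angle between can_a's own z axis and vertical below 0.12 rad and contact force between can_a and rack_floor above 1.5 N) and (distance of can_b from where it was at the start of the episode below 0.04 m and angle between can_b's own z axis and vertical below 0.12 rad and linear speed of can_b below 0.02 m/s) and (distance of can_c from where it was at the start of the episode below 0.04 m and angle between can_c's own z axis and vertical below 0.12 rad and linear speed of can_c below 0.02 m/s)) or ((horizontal distance between can_b and bay_home below 0.01 m and angle between can_b's own z axis and vertical below 0.12 rad and contact force between can_b and rack_floor above 1.5 N) and (distance of can_a from where it was at the start of the episode below 0.04 m and angle between can_a's own z axis and vertical below 0.12 rad and linear speed of can_a below 0.02 m/s) and (distance of can_c from where it was at the start of the episode below 0.04 m and angle between can_c's own z axis and vertical below 0.12 rad and linear speed of can_c below 0.02 m/s)) or ((horizontal distance between can_c and bay_home below 0.01 m and angle between can_c's own z axis and vertical below 0.12 rad and contact force between can_c and rack_floor above 1.5 N) and (distance of can_a from where it was at the start of the episode below 0.04 m and angle between can_a's own z axis and vertical below 0.12 rad and linear speed of can_a below 0.02 m/s) and (distance of can_b from where it was at the start of the episode below 0.04 m and angle between can_b's own z axis and vertical below 0.12 rad and linear speed of can_b below 0.02 m/s))) and value of joint shutter below 0.004 m); the robot touches nothing.
It fails at once if a can is tipped over (angle between any of can_a, can_b, can_c's own z axis and vertical above 0.7 rad).
It fails at once if the loupe or the jar of pins is shifted by more than 30 mm or tipped (distance of any of loupe_1, pin_jar_1 from where it was at the start of the episode above 0.03 m or angle between any of loupe_1, pin_jar_1's own z axis and vertical above 0.5 rad).
It also fails if it takes over 67 s, if anything falls off the work surface, if the arm or the gripper's body presses on something with over 40 N, if the wrist force passes 120 N, or if a joint passes its speed limit or range.

### The arm

A 6-joint arm with a two-finger parallel gripper is mounted at the origin on a cart in front of the work surface, level with it; the furniture and walls round the work are solid. World frame = base frame: x ahead of the robot, y to its left, z up, the work surface at z = 0. Lengths are in mm, angles in rad, forces in N, time in s.
With the tool pointing down it reaches from about 300 to 775 mm from the base axis. Payload 14.6 kg.
Tool frame: the origin (TCP) lies at the very end of the fingers, on their centre line; the grasp point (between the pads) lies 19 mm behind it; z points along the fingers, y is the direction in which the jaws open and shut (so a half turn about z gives the same grasp; the last joint's range is limited). The gripper opens to 85 mm and grips with 20 to 120 N. Pads are 22 mm wide; open, the fingers measure 114 mm over their backs; the gripper's body (76 mm by 85 mm) begins 54 mm behind the grasp point. The pads swing forward as they close: fully open they stand 13 mm farther back than shut.
Start: joints at [1.218, 0.3, 1.521, -0, 1.321, -0.067], TCP at [155.056, 527.681, 231.281] pointing down, gripper open.
Joint ranges: [-3.03, 3.03], [-0.79, 2.21], [0.23, 2.52], [-1.04, 4.18], [0, 3.07], [-2.55, 2.55]. Speed limits (rad/s): [2.22, 2.22, 2.57, 3.14, 3.14, 3.14].

### API

Orientations are given as a unit quaternion [x, y, z, w].
In Python, from bench import bot, eyes gives the robot as it stands.
- The arm moves only by the shell command python3 -m handwheel 'ROWS' [OPENING] [FORCE]. ROWS is text: rows parted by semicolons, each of 6 numbers parted by spaces: the shift along the world's x, y, z in m, then the turn, a rotation vector about the world's x, y, z in rad. In form: tx ty tz rx ry rz; .... A call has 1 to 20 rows; each row is the pose to reach, as a shift and turn from the pose commanded when the call began; what a row does not reach only later rows make up. A row lasts 1/8 s, in which the tool goes at most 62.5 mm and 10.7 degrees, less where a joint would pass 70% of its speed; a pose out of reach is approached as far as the arm can. A call with a gripper value outside its range is refused whole. OPENING is the opening, from 0 (shut) to 1 (fully open), set as the call begins (- or left out, the last holds). The fingers move at their own pace and stop on an object; FORCE is the grip in N (left out, the last holds). Time passes only in rows, so rows that repeat a pose let the fingers close. It gives the time, the measured TCP pose, the force and the opening at its end, in the units of the state.
- bot.get_state(): the state, without advancing time (a new reading comes with each control period).
- eyes.get_image(name): name is "scene" or "top" or "wrist"; returns a dict with "img" (420x560x3 uint8, blue, green, red), "intrinsics" (3x3 intrinsics, pixels), "view" (4x4, takes a point from world to camera coordinates). Camera axes: x right, y down, z forward; pixel columns grow to the right and rows downward; lengths in mm; the calibration is good to about 2 mm. A picture is of the moment at which its call begins. There is no depth.
- bot.close_job(): hands the job in, once; it reports no verdict.
Trained networks look in a picture, given as the dict that the camera call returned (one of the last four; its "shot" number tells which), for a name from the list of things; names that differ only in an ending like _2 or _b are one class to them, and where a whole thing is asked for, a point or a joint stands for the part that bears it (a point fixed in the world has none). Each returns a list of dicts, best first, with "p" (0 to 1); they miss things now and then, are a little off and sometimes report something else, mostly with a low value. They report only what shows in the picture. A call takes as long as a camera call. They do not tell look-alikes from the thing itself.
- eyes.silhouettes(name, picture): "region" (420x560 bool, what is visible of it) and "extent" ([centre column, centre row, width, height] in pixels, round what is visible of it).
- eyes.landmark_of(name, picture): "pixel" ([column, row] in pixels: a listed point, or the origin of a listed thing).
The state is a dict: "t": time; "joints": joint angles; "qvel": joint speeds; "tau": joint torques, N m; "tcp_pos": TCP position; "orientation": TCP orientation; "ft_force": force on the tool from outside, world axes, zero at the start; "torque": the same for the moment, N m; "gripper_width": finger opening in mm.
Only numpy, scipy, OpenCV 4.12 (cv2) and the standard library are available. Lean on these libraries where they do the work, as an engineer would, in place of code of your own. Each camera call takes 0.05 s, during which the arm holds its last target. There are 200 camera calls.

## Working session

There is one attempt and no reset: what is moved stays moved. The work goes in short steps, Python scripts to look and compute and a shell command to move; the robot and the scene stay as the last step left them, time stands still between calls to the robot, and variables do not carry over. Pictures are saved under pics/ and viewed, about 8 in all and at most 12, crops included, and the job is handed in when it is done.

```bash
ls; mkdir -p pics
cat > h.py <<'E'
import numpy as np, cv2
from bench import bot, eyes
def ray(P,px):
    K=np.array(P["intrinsics"]);V=np.array(P["view"]);R=V[:3,:3];c=-R.T@V[:3,3]
    return c,R.T@np.linalg.solve(K,[px[0],px[1],1.])
def atz(P,px,z):
    c,d=ray(P,px);return c+d*(z-c[2])/d[2]
def proj(P,X):
    K=np.array(P["intrinsics"]);V=np.array(P["view"]);q=K@(V[:3,:3]@np.array(X,float)+V[:3,3]);return q[:2]/q[2]
E
python3 - <<'E'
from h import *
s=bot.get_state();print(s)
ims=[]
for n in("top","scene"):
    P=eyes.get_image(n);ims.append(P["img"])
    cv2.imwrite(f"pics/{n}0.png",P["img"])
    c,_=ray(P,(0,0));print(n,c.round(0))
    for k,z in(("can_a",0),("loupe_1",0),("pin_jar_1",0),("tray",0),("rack",0),("sill",4),("bay_home",4),("shutter_flange",24),("rack_floor",0)):
        for r in eyes.landmark_of(k,P)[:6]:
            print(k,round(r["p"],2),np.round(r["pixel"],1),atz(P,r["pixel"],z if k not in("can_a","loupe_1") else 5).round(1))
    for r in eyes.silhouettes("can_a",P)[:6]: print("sil",round(r["p"],2),np.round(r["extent"]))
E
```

```text
pics
{'t': 0.0, 'joints': array([ 1.21838925e+00,  3.00501593e-01,  1.52160360e+00,  1.31544972e-05,
        1.32074001e+00, -6.65769456e-02]), 'qvel': array([-0.00048066, -0.00180565,  0.00015879, -0.0012321 , -0.00081666,
       -0.00138206]), 'tau': array([-1.03263639e-03, -5.43490434e+01, -3.61809576e+01,  3.08333711e-05,
        3.68776062e-03, -4.93986693e-05]), 'tcp_pos': array([154.97536451, 527.45246991, 230.69507558]), 'orientation': array([ 1.42430647e-01,  9.89804586e-01, -6.11254498e-04, -1.36473780e-04]), 'ft_force': array([ 1.20568916,  0.07463285, -0.31126745]), 'torque': array([-0.02812413, -0.03791631, -0.00486111]), 'gripper_width': 85.59522987078968}
top [ 325.  -61. 1188.]
can_a 0.73 [359.2 192.9] [ 590.9 -261.3    5. ]
can_a 0.66 [237.3 195.9] [575.1  84.1   5. ]
can_a 0.62 [212.2 182.9] [611.7 157.6   5. ]
can_a 0.47 [164.2 193. ] [579.3 293.3   5. ]
can_a 0.44 [224.  218.2] [510.2 118.8   5. ]
loupe_1 0.61 [204.5 209. ] [535.4 175.3   5. ]
loupe_1 0.5 [359.7 193.8] [ 588.3 -262.7    5. ]
pin_jar_1 0.82 [400.5 196. ] [ 585.4 -378.8    0. ]
tray 0.79 [220.7 200.
[... 539 characters left out ...]
a 0.69 [204.4 139.3] [581.7 287.    5. ]
can_a 0.6 [243.  182.7] [571.5  92.    5. ]
loupe_1 0.83 [210.3 170.3] [531.4 176.9   5. ]
tray 0.83 [231.1 176.5] [562.8 131.5   0. ]
tray 0.59 [327.7 306.4] [ 514.4 -274.5    0. ]
rack 0.77 [342.  294.9] [ 553.3 -273.6    0. ]
rack 0.3 [308.2 270.1] [ 537.8 -189.8    0. ]
sill 0.57 [330.2 307.9] [ 514.3 -281.     4. ]
bay_home 0.86 [348.8 285.8] [ 576.1 -268.5    4. ]
shutter_flange 0.62 [309.8 266.6] [ 534.8 -195.8   24. ]
shutter_flange 0.39 [237.3 164.5] [586.3 135.7  24. ]
rack_floor 0.95 [339.2 297. ] [ 545.8 -273.5    0. ]
sil 0.78 [202. 130.  12.  24.]
sil 0.77 [216. 181.  12.  28.]
sil 0.55 [246. 176.  16.  24.]
sil 0.5 [234. 155.  13.  23.]
```

Run:
```python
import cv2,numpy as np
a=cv2.imread("pics/top0.png")[150:250,140:430];b=cv2.imread("pics/scene0.png")[110:330,180:400]
a=cv2.resize(a,(800,276),interpolation=3);b=cv2.resize(b,(320,320),interpolation=3)
m=np.zeros((600,800,3),np.uint8);m[:276]=a
m[278:598,:320]=b
m[278:598,330:800]=cv2.resize(cv2.imread("pics/scene0.png"),(427,320))[:, :427] if 0 else cv2.resize(cv2.imread("pics/scene0.png"),(470,320))
cv2.imwrite("pics/m0.png",m)
```

```text
(no output)
```

View pics/m0.png

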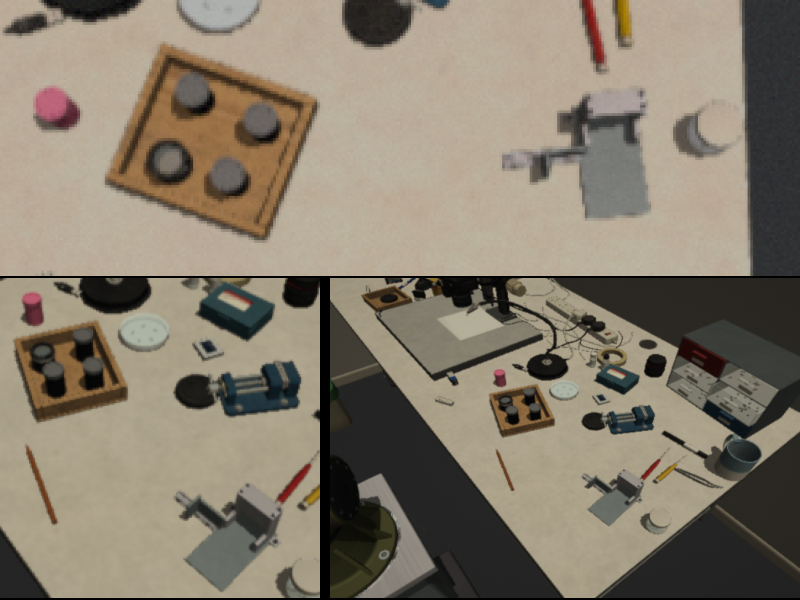

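The top view shows three grey-lidded cans in the tray at about (210,184), (234,194) and (223,214). The black loupe is at (201,208). The pink look-alike stands outside the tray at (160,189) and is excluded. The rack is at (362,205). I'll take a closer look with the wrist camera.

```bash
python3 -m handwheel '.33 -.4 .1 0 0 0;.33 -.4 .1 0 0 0;.33 -.4 .1 0 0 0;.33 -.4 .1 0 0 0;.33 -.4 .1 0 0 0;.33 -.4 .1 0 0 0;.33 -.4 .1 0 0 0;.33 -.4 .1 0 0 0;.33 -.4 .1 0 0 0;.33 -.4 .1 0 0 0;.33 -.4 .1 0 0 0;.33 -.4 .1 0 0 0;.33 -.4 .1 0 0 0;.33 -.4 .1 0 0 0' 1
cat > look.py <<'E'
import sys
from h import *
P=eyes.get_image("wrist");cv2.imwrite(f"pics/{sys.argv[1]}.png",P["img"])
c,d=ray(P,(280,210));print("cam",c.round(0),(d/np.linalg.norm(d)).round(2))
Z=dict(can_a=5,loupe_1=5,sill=4,bay_home=4,shutter_flange=24)
for k in sys.argv[2:]:
    for r in eyes.landmark_of(k,P)[:5]: print(k,round(r["p"],2),np.round(r["pixel"],1),atz(P,r["pixel"],Z.get(k,0)).round(1))
E
python3 look.py w0 can_a loupe_1 tray
```

```text
t: 2.85
tcp_pos: [484.9, 128.0, 331.3]
orientation: [0.142, 0.99, 0.0, 0.0]
ft_force: [0.5, -0.9, 0.2]
gripper_width: 85.5
cam [408. 152. 474.] [ 0.3  -0.09 -0.95]
can_a 0.92 [277.  187.1] [516.8 113.    5. ]
can_a 0.79 [269.9 224. ] [572.8  84.1   5. ]
can_a 0.6 [400.7 196. ] [586.1 297.    5. ]
can_a 0.58 [317.3 229.8] [604.6 155.9   5. ]
loupe_1 0.93 [323.3 185.4] [534.7 183.4   5. ]
tray 0.7 [298.7 206.2] [558.3 137.2   0. ]
```

View pics/w0.png

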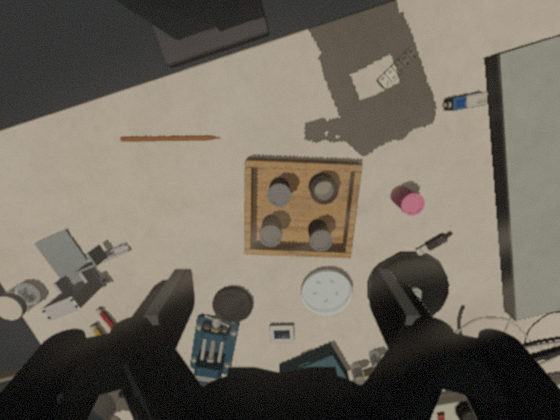

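The wrist view shows the cans at (277,187), (270,225) and (318,232). The loupe is at (323,186), the pink can at (411,203) and the rack at (60,255). I'll go closer for precision.

```bash
python3 -m handwheel '-.055 .01 -.12 0 0 0;-.055 .01 -.12 0 0 0;-.055 .01 -.12 0 0 0;-.055 .01 -.12 0 0 0'
python3 look.py w1 can_a loupe_1 tray
python3 - <<'E'
import cv2
a=cv2.imread("pics/w1.png");cv2.imwrite("pics/w1c.png",cv2.resize(a[110:330,150:430],(800,628),interpolation=2)[:600])
E
```

```text
t: 3.55
tcp_pos: [431.0, 137.8, 212.6]
orientation: [0.142, 0.99, 0.0, 0.001]
ft_force: [-0.4, -0.4, 0.7]
gripper_width: 85.2
cam [354. 162. 355.] [ 0.3  -0.09 -0.95]
can_a 0.97 [430.1 257.5] [578.5 292.6   5. ]
can_a 0.91 [274.7 293.1] [572.6  88.6   5. ]
can_a 0.63 [280.6 249.7] [514.3 113.9   5. ]
can_a 0.56 [331.  296.8] [599.2 158.5   5. ]
loupe_1 0.62 [337.1 250.8] [535.9 181.6   5. ]
tray 0.63 [ 30.6 345.8] [ 560.1 -271.6   -0. ]
tray 0.3 [ 15.7 328.9] [ 528.5 -276.1    0. ]
```

View pics/w1c.png

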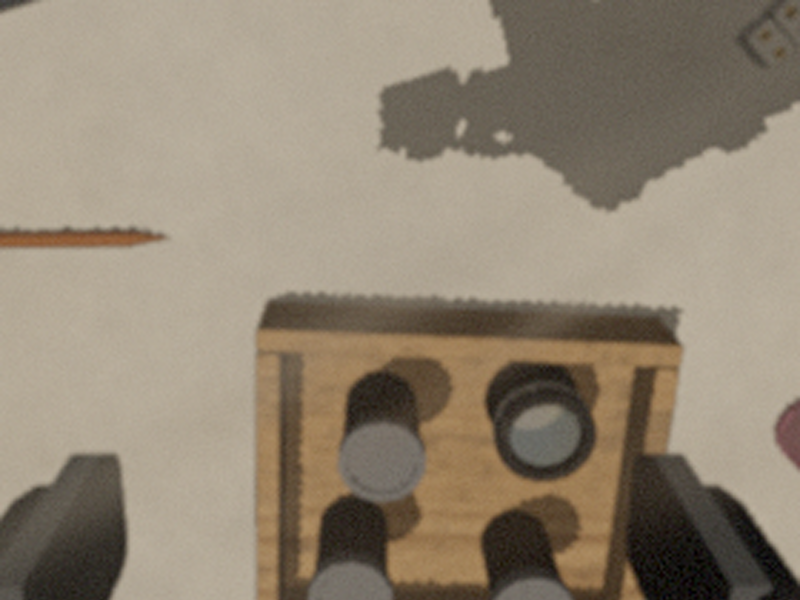

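```bash
cat > lids.py <<'E'
from h import *
def lids(P,g):
    b=cv2.GaussianBlur(P["img"],(3,3),0);hsv=cv2.cvtColor(b,cv2.COLOR_BGR2HSV)
    m=((hsv[...,1]<45)&(hsv[...,2]>75)&(hsv[...,2]<175)).astype(np.uint8)
    out=[]
    for X in g:
        u,v=proj(P,X).astype(int);w=np.zeros_like(m);cv2.circle(w,(u,v),19,1,-1)
        n,l,s,c=cv2.connectedComponentsWithStats(cv2.morphologyEx(m*w,cv2.MORPH_OPEN,np.ones((3,3),np.uint8)))
        i=1+s[1:,4].argmax();out.append((c[i],s[i],atz(P,c[i],58)))
    return out
if __name__=="__main__":
    P=eyes.get_image("wrist")
    for o in lids(P,[(514,114,58),(573,87,58),(600,158,58)]): print(o[0].round(1),o[1],o[2].round(1))
    for k,z in(("can_a",58),):
        for r in eyes.silhouettes(k,P)[:5]:
            e=r["extent"];print(np.round(e),round(r["p"],2))
    I=P["img"].copy()
    for X in [(514.5,114),(573,87),(600,158)]:
        for z,rr in((58,17.2),(5,16)):
            pts=[proj(P,(X[0]+rr*np.cos(t),X[1]+rr*np.sin(t),z)) for t in np.linspace(0,6.3,40)]
            cv2.polylines(I,[np.int32(pts)],1,(0,255,0) if z>9 else (0,0,255),1)
    for sx,sy in ((1,1),):
        a=-np.arctan2(.282,.96);c=np.array([560,134])
        for h,k in((75,85),(65,75)):
            q=[c+np.array([np.cos(a)*x-np.sin(a)*y,np.sin(a)*x+np.cos(a)*y]) for x,y in((h,k),(-h,k),(-h,-k),(h,-k))]
            cv2.polylines(I,[np.int32([proj(P,(*p,34)) for p in q])],1,(255,0,0),1)
    cv2.imwrite("pics/ov.png",cv2.resize(I[200:380,200:400],(660,594),interpolation=2))
E
python3 lids.py
```

```text
[283.2 270.9] [270 258  28  27 610] [515.6 116.5  58. ]
[272.3 317.7] [259 306  28  24 544] [570.5  87.3  58. ]
[335.9 323. ] [322 312  29  23 529] [598.6 156.   58. ]
[448. 270.  52.  41.] 0.86
[335. 312.  39.  50.] 0.75
[281. 262.  28.  44.] 0.63
[275. 308.  26.  50.] 0.63
```

View pics/ov.png

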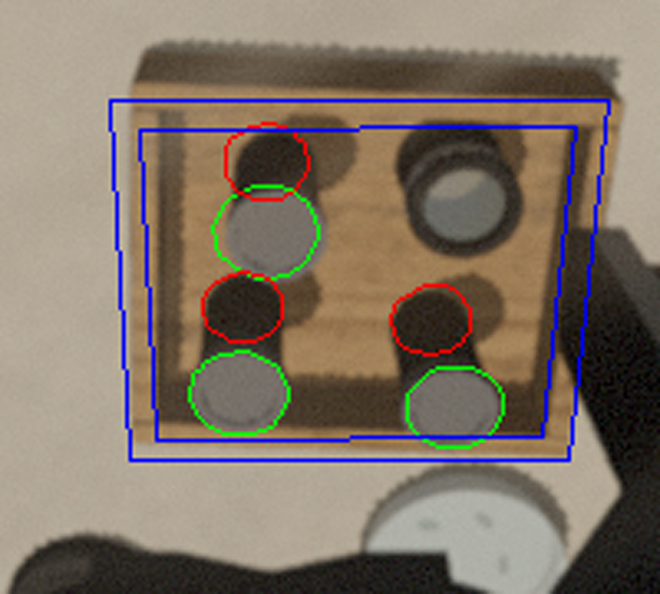

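The overlay agrees with the image. The lids give near can N ≈ (515.5,116.5), far-right can R ≈ (571,87) and far-left can L ≈ (599,156). I'll grasp N first with the jaws part-open so they clear the loupe and the tray wall.

```bash
python3 -m handwheel '.0845 -.021 -.1 0 0 0;.0845 -.021 -.1 0 0 0;.0845 -.021 -.1 0 0 0;.0845 -.021 -.15 0 0 0;.0845 -.021 -.175 0 0 0;.0845 -.021 -.197 0 0 0;.0845 -.021 -.197 0 0 0' .57 40
python3 -m handwheel '0 0 0 0 0 0;0 0 0 0 0 0;0 0 0 0 0 0;0 0 0 0 0 0;0 0 0 0 0 0' .2 40
python3 -m handwheel '0 0 .03 0 0 0;0 0 .03 0 0 0;0 0 .03 0 0 0;0 0 .03 0 0 0'
```

```text
t: 4.72
tcp_pos: [514.2, 116.8, 14.5]
orientation: [0.142, 0.99, -0.0, -0.0]
ft_force: [-0.1, 0.2, -0.3]
gripper_width: 48.5
t: 5.35
tcp_pos: [515.4, 116.7, 15.9]
orientation: [0.142, 0.99, 0.0, 0.001]
ft_force: [-1.9, -2.1, 9.1]
gripper_width: 32.1
t: 5.85
tcp_pos: [514.1, 116.6, 43.4]
orientation: [0.142, 0.99, -0.0, -0.001]
ft_force: [0.8, -0.2, -3.3]
gripper_width: 32.2
```

```bash
python3 -m handwheel '0 0 .06 0 0 0;0 0 .06 0 0 0;0 0 .06 0 0 0;0 0 .06 0 0 0;0 0 .06 0 0 0'
python3 -m handwheel '0 0 0 0 0 0;0 0 0 0 0 0'
python3 -c "
from h import *
print(bot.get_state()['ft_force'],bot.get_state()['torque'])"
```

```text
t: 6.48
tcp_pos: [514.2, 116.6, 103.3]
orientation: [0.142, 0.99, -0.0, -0.001]
ft_force: [-0.4, 0.1, -3.2]
gripper_width: 32.2
t: 6.72
tcp_pos: [514.5, 116.7, 104.1]
orientation: [0.142, 0.99, -0.0, -0.0]
ft_force: [0.2, 0.6, -2.9]
gripper_width: 32.0
[ 0.22796225  0.62607514 -2.9305849 ] [ 0.07220783  0.00512799 -0.03369995]
```

N pulls about 3 N (roughly 300 g), so it is the full can. I'll carry it towards the rack and measure the rack from close by.

```bash
python3 -m handwheel '0 0 .06 0 0 0;-.085 -.37 .11 0 0 0;-.085 -.37 .11 0 0 0;-.085 -.37 .11 0 0 0;-.085 -.37 .11 0 0 0;-.085 -.37 .11 0 0 0;-.085 -.37 .11 0 0 0;-.085 -.37 .11 0 0 0;-.085 -.37 .11 0 0 0;-.085 -.37 .11 0 0 0;-.085 -.37 .11 0 0 0;-.085 -.37 .11 0 0 0'
python3 look.py w2 rack rack_floor sill bay_home shutter_flange pin_jar_1 can_a
python3 - <<'E'
import cv2
a=cv2.imread("pics/w2.png");cv2.imwrite("pics/w2c.png",cv2.resize(a[150:400,140:440],(720,600),interpolation=2)[:600])
E
```

```text
t: 8.22
tcp_pos: [429.8, -252.6, 214.2]
orientation: [0.142, 0.99, 0.0, -0.0]
ft_force: [-0.0, -0.5, -3.1]
gripper_width: 32.2
cam [ 353. -229.  357.] [ 0.3  -0.09 -0.95]
rack 0.8 [294.9 272.6] [ 552.8 -268.8    0. ]
rack_floor 0.56 [295.9 277.7] [ 560.5 -269.6    0. ]
sill 0.67 [288.5 256.2] [ 525.6 -269.8    4. ]
shutter_flange 0.71 [348.2 259.6] [ 540.5 -199.6   24. ]
pin_jar_1 0.62 [347.7 255.4] [ 547.9 -196.9    0. ]
can_a 0.68 [278.7 261.8] [ 529.2 -283.9    5. ]
```

View pics/w2c.png

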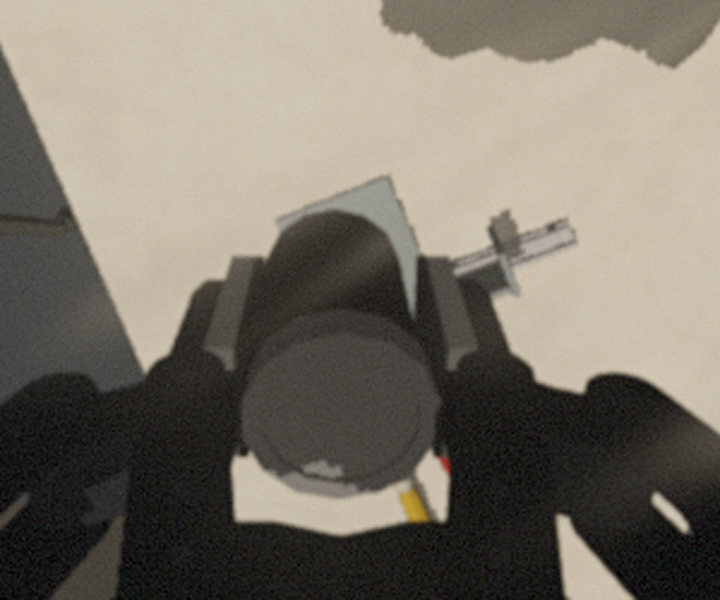

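The held can hides the rack; only the sill's near edge, around (275,235), and the flange are visible. I'll shift left for a free view.

```bash
python3 -m handwheel '0 .13 0 0 0 0;0 .13 0 0 0 0;0 .13 0 0 0 0;0 .13 0 0 0 0'
python3 look.py w3 rack rack_floor sill bay_home shutter_flange pin_jar_1
python3 - <<'E'
import cv2
a=cv2.imread("pics/w3.png");cv2.imwrite("pics/w3c.png",cv2.resize(a[180:380,30:270],(720,600),interpolation=2)[:600])
E
```

```text
t: 9.12
tcp_pos: [429.7, -123.3, 214.5]
orientation: [0.142, 0.99, -0.0, 0.0]
ft_force: [-0.2, -0.5, -3.1]
gripper_width: 32.3
cam [353. -99. 357.] [ 0.3  -0.09 -0.95]
rack 0.88 [204.3 295.4] [ 552.  -266.3    0. ]
rack_floor 0.73 [203.  300.5] [ 559.  -270.8    0. ]
sill 0.57 [190.8 280.8] [ 523.9 -273.4    4. ]
shutter_flange 0.21 [194.7 283.4] [ 519.  -260.3   24. ]
pin_jar_1 0.53 [279.7 258.9] [ 528.2 -153.1    0. ]
pin_jar_1 0.41 [140.7 326. ] [ 573.4 -369.4    0. ]
```

View pics/w3c.png

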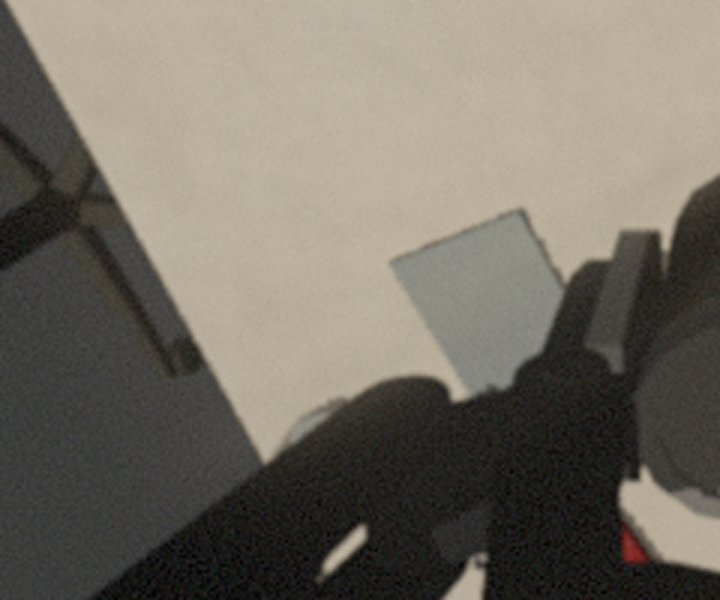

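The near corners of the sill plate are clear in w3: right at about (160,267), left at about (204,250). The right edge runs to (186,311). I'll solve for the rack pose and check it by overlay in the top and scene views.

```bash
cat > rk.py <<'E'
from h import *
W=eyes.get_image("wrist")
A=atz(W,(160,267.3),4);B=atz(W,(204,249.7),4);C=atz(W,(186,311),4)
print(A.round(1),B.round(1),C.round(1),np.linalg.norm(A-B))
d=(B-A)[:2];y1=np.arctan2(-d[0],d[1]);e=(C-A)[:2];y2=np.arctan2(e[1],e[0]);print("yaw",y1,y2)
th=(y1+y2)/2;ux=np.array([np.cos(th),np.sin(th)]);uy=np.array([-ux[1],ux[0]])
o=((A+B)/2)[:2]+66*ux;print("origin",o,"yaw",th)
T=lambda o,x,y,z:(*(o+x*ux+y*uy),z)
out=[]
for n in("top","scene"):
    P=eyes.get_image(n);I=cv2.resize(P["img"],None,fx=4,fy=4,interpolation=2)
    def poly(q,c): cv2.polylines(I,[np.int32([4*proj(P,T(o,*p))+1.5 for p in q])],1,c,1)
    poly([(-66,-32,4),(-66,32,4),(52,32,4),(52,-32,4)],(0,255,0))
    poly([(26,-29,68),(26,29,68),(50,29,68),(50,-29,68)],(0,0,255))
    poly([(-22,85,41),(4,85,41),(4,81,41),(-22,81,41)],(255,0,0))
    for k,p in(("sill",(-32,0,4)),("bay_home",(28.8,0,4)),("shutter_flange",(-11,85,24)),("rack",(0,0,0)),("rack_floor",(0,0,0))):
        r=eyes.landmark_of(k,P)
        if r: w=atz(P,r[0]["pixel"],p[2]);print(n,k,round(r[0]["p"],2),"net",w[:2].round(1),"model",np.round(T(o,*p)[:2],1))
    u,v=(4*proj(P,T(o,0,20,30))).astype(int);out.append(I[v-200:v+200,u-200:u+200])
cv2.imwrite("pics/rk.png",np.hstack(out))
E
python3 rk.py
```

```text
[ 493.2 -304.6    4. ] [ 486.  -241.2    4. ] [ 564.7 -297.5    4. ] 63.78693126114498
yaw 0.11367832730094712 0.09870727041075358
origin [ 555.25217783 -265.9145332 ] yaw 0.10619279885585035
top sill 0.56 net [ 520.4 -259. ] model [ 523.4 -269.3]
top bay_home 0.89 net [ 587.  -258.1] model [ 583.9 -262.9]
top shutter_flange 0.46 net [ 539.9 -193.8] model [ 535.3 -182.6]
top rack 0.89 net [ 559.4 -270. ] model [ 555.3 -265.9]
top rack_floor 0.65 net [ 557.9 -266. ] model [ 555.3 -265.9]
scene sill 0.75 net [ 520.4 -280.4] model [ 523.4 -269.3]
scene bay_home 0.64 net [ 582.3 -268.1] model [ 583.9 -262.9]
scene shutter_flange 0.5 net [ 534.1 -201.2] model [ 535.3 -182.6]
scene rack 0.56 net [ 550.8 -271.9] model [ 555.3 -265.9]
scene rack_floor 0.76 net [ 545.6 -269.5] model [ 555.3 -265.9]
```

View pics/rk.png

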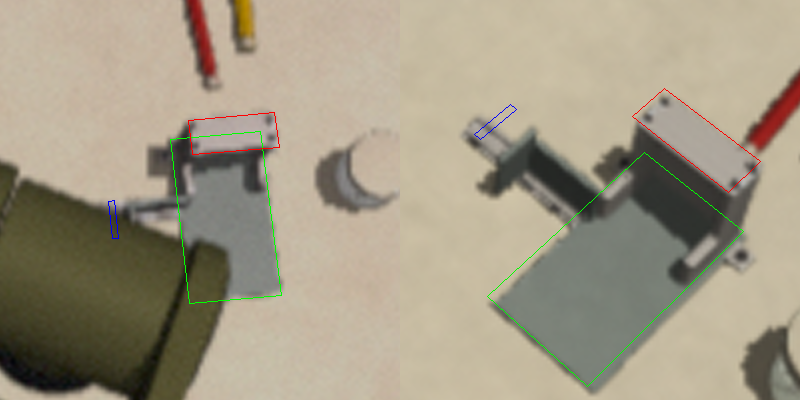

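The model fits the plate width (63.8 against 64 mm) and the roof in both views. The rack origin is ≈ (555.3,-265.9), yaw 0.106, so the sill is at (523.4,-269.3). The shutter stands less than fully open, with its flange at rack y ≈ 66, but it is clear of the mouth. Next I'll move over the sill and turn the jaws square to the rack.

```bash
python3 -c "
from h import *
print(bot.get_state()['joints'].round(2))"; python3 -m handwheel '.045 -.07 -.03 0 0 .13;.094 -.146 -.06 0 0 .26;.094 -.146 -.11 0 0 .392;.094 -.146 -.11 0 0 .392;.094 -.146 -.11 0 0 .392;.094 -.146 -.11 0 0 .392;.094 -.146 -.11 0 0 .392'
python3 -c "
from h import *
print(bot.get_state()['joints'].round(2))"
```

```text
[-0.36  0.08  1.82 -0.    1.24 -1.65]
t: 11.0
tcp_pos: [523.9, -269.0, 105.8]
orientation: [-0.053, 0.999, -0.001, 0.001]
ft_force: [0.9, 0.0, -4.0]
gripper_width: 32.2
[-0.54  0.51  1.53  0.    1.1  -2.21]
```

```bash
python3 -m handwheel '0 0 -.04 0 0 0;0 0 -.07 0 0 0;0 0 -.08 0 0 0;0 0 -.084 0 0 0;0 0 -.087 0 0 0;0 0 -.089 0 0 0;0 0 -.089 0 0 0'
```

```text
t: 11.88
tcp_pos: [525.0, -269.9, 18.6]
orientation: [-0.053, 0.999, -0.001, 0.002]
ft_force: [-5.7, 5.7, 18.8]
gripper_width: 31.8
```

Run:
```python
from h import *
print(bot.get_state()['torque'],bot.get_state()['tcp_pos'])
P=eyes.get_image("scene");W=eyes.get_image("wrist")
cv2.imwrite("pics/s1.png",np.hstack([cv2.resize(P["img"][235:345,280:390],(400,400),interpolation=2),cv2.resize(W["img"][180:380,180:380],(400,400),interpolation=2)]))
```

```text
[0.88536096 0.81163461 0.04874374] [ 524.97059513 -269.91862635   18.6164392 ]
```

View pics/s1.png

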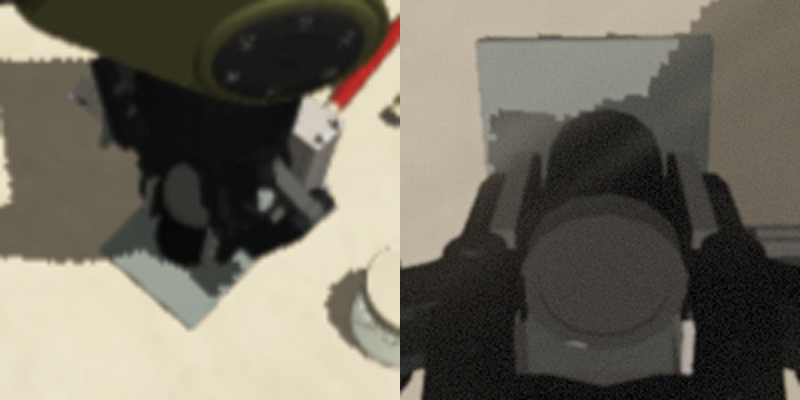

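The can stands squarely on the sill plate (wrist view, centred between the plate edges). It has reached the floor a little early, which fits a small slip in the grip. I'll ease off the load and release.

```bash
python3 -m handwheel '0 0 .003 0 0 0;0 0 .003 0 0 0'; python3 -m handwheel '0 0 .0 0 0 0;0 0 0 0 0 0;0 0 0 0 0 0;0 0 0 0 0 0' .6
python3 -m handwheel '0 0 .02 0 0 0;0 0 .05 0 0 0;0 0 .08 0 0 0;0 0 .08 0 0 0;-.06 -.006 .08 0 0 0;-.06 -.006 .08 0 0 0;-.06 -.006 .08 0 0 0'
python3 look.py w4 can_a rack sill
python3 -c "
from h import *
P=eyes.get_image('scene');a=cv2.imread('pics/w4.png')
cv2.imwrite('pics/s2.png',np.hstack([cv2.resize(P['img'][235:345,280:390],(400,400),interpolation=2),cv2.resize(a[180:420,160:400],(400,400),interpolation=2)]))"
```

```text
t: 12.22
tcp_pos: [523.9, -269.5, 19.0]
orientation: [-0.053, 0.999, -0.0, 0.001]
ft_force: [0.8, 0.3, -4.0]
gripper_width: 32.4
t: 12.72
tcp_pos: [523.6, -269.3, 18.3]
orientation: [-0.053, 0.999, -0.0, -0.0]
ft_force: [-0.4, 0.0, 0.8]
gripper_width: 51.3
t: 13.6
tcp_pos: [464.0, -275.6, 98.8]
orientation: [-0.053, 0.999, -0.0, 0.0]
ft_force: [0.6, 0.6, 0.6]
gripper_width: 51.4
cam [ 384. -283.  241.] [ 0.31  0.03 -0.95]
can_a 0.84 [277.9 279.9] [ 525.8 -270.8    5. ]
can_a 0.52 [277.3 282. ] [ 527.9 -271.1    5. ]
sill 0.98 [278.  280.2] [ 526.7 -270.6    4. ]
```

View pics/s2.png

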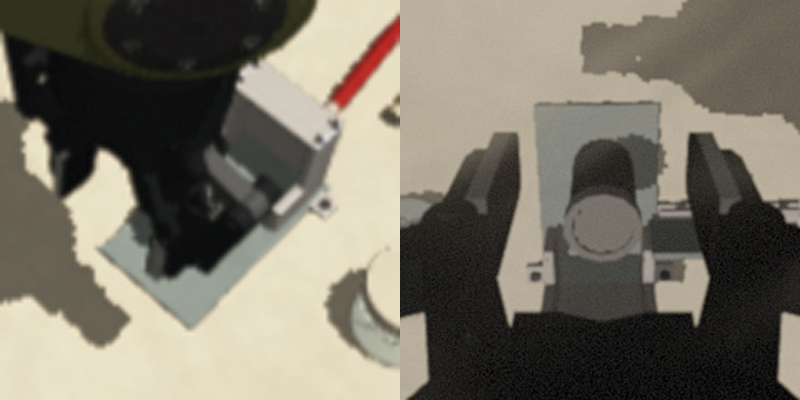

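Run:
```python
from h import *
W=eyes.get_image("wrist")
A=atz(W,(241,242.4),4);B=atz(W,(316,241.2),4);L=atz(W,(160+202.5*.6,180+226*.6),57)
print(A,B,np.linalg.norm(A-B),"lid",L)
d=(B-A)[:2];y=np.arctan2(-d[0],d[1]);print("yaw",y)
th=.11;ux=np.array([np.cos(th),np.sin(th)]);uy=np.array([-ux[1],ux[0]])
o=((A+B)/2)[:2]+66*ux;print("origin",o);q=L[:2]-o;print("lid in rack",q@ux,q@uy)
o=(o+[555.3,-265.9])/2
for x in(-74,-5,0,2,4):print(x,(o+x*ux).round(1))
```

```text
[ 493.59216947 -304.87319738    4.        ] [ 485.85103959 -242.20246786    4.        ] 63.147014417163064 lid [ 522.86105685 -267.50554956   57.        ]
yaw 0.12289814953702108
origin [ 555.322707   -266.29246476]
lid in rack -32.39862549890799 2.357831760292246
-74 [ 481.8 -274.2]
-5 [ 550.3 -266.6]
0 [ 555.3 -266.1]
2 [ 557.3 -265.9]
4 [ 559.3 -265.7]
```

The can is upright at rack (-32,+2), and the second rack fix agrees to within 1 mm. The lid overhangs the body, so a vertical finger would push high on the can. I'll shut the fingers, tilt them tips-forward and push low.

```bash
python3 -m handwheel '0 .001 0 .019 -.174 0;0 .001 0 .0385 -.348 0;0 .001 0 .0385 -.348 0;0 .001 -.04 .0385 -.348 0;0 .001 -.07 .0385 -.348 0;0 .001 -.081 .0385 -.348 0;0 .001 -.081 .0385 -.348 0' 0 20
python3 -m handwheel '.02 .002 0 0 0 0;.028 .003 0 0 0 0;.034 .004 0 0 0 0;.04 .0045 0 0 0 0;.046 .005 0 0 0 0;.046 .005 0 0 0 0'
```

```text
t: 14.78
tcp_pos: [481.7, -259.7, 28.5]
orientation: [-0.039, 0.988, -0.003, 0.151]
ft_force: [-0.2, -0.4, 0.3]
gripper_width: -0.2
t: 15.52
tcp_pos: [527.8, -254.8, 28.7]
orientation: [-0.038, 0.988, -0.004, 0.152]
ft_force: [-0.3, 0.2, -0.0]
gripper_width: -0.1
```

Run:
```python
from h import *
print(bot.get_state()['joints'].round(3))
P=eyes.get_image("scene");W=eyes.get_image("wrist")
cv2.imwrite("pics/s3.png",np.hstack([cv2.resize(P["img"][235:345,280:390],(400,400),interpolation=2),cv2.resize(W["img"][180:420,160:400],(400,400),interpolation=2)]))
```

```text
[-0.583  0.522  1.772  0.299  0.614 -2.456]
```

View pics/s3.png

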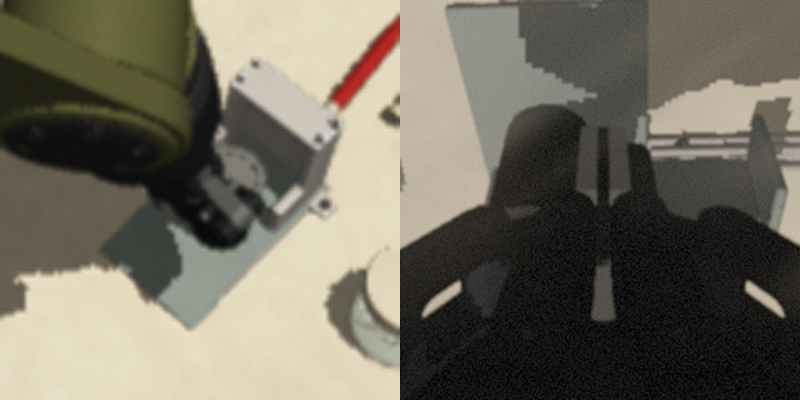

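My last push was off. Joint 6 ran into its limit, so the tool was shifted about 15 mm left and tilted less than ordered. The fingers now stand beside the can in the wrist view, fingers at (600,150) and can at (545,150) in the crop. I'll retreat the way I came, rise, and use the half-turned gripper, which is the same geometry with joint 6 well inside its range.

```bash
python3 -m handwheel '-.02 -.002 0 0 0 0;-.046 -.005 0 0 0 0;-.065 -.007 0 0 0 0;-.065 -.007 .03 0 0 0;-.065 -.007 .09 0 0 0;-.065 -.02 .1 -.019 .174 0;-.065 -.02 .1 -.038 .3 0;-.065 -.02 .1 -.038 .3 0;-.065 -.02 .1 -.038 .3 0'
python3 look.py w5 can_a sill
python3 - <<'E'
from h import *
W=eyes.get_image("wrist")
for r in eyes.silhouettes("can_a",W)[:2]: print(r["extent"],r["p"])
P=eyes.get_image("scene");
for n,k in (("s","can_a"),):
    for r in eyes.landmark_of(k,P)[:6]: print(round(r["p"],2),atz(P,r["pixel"],4).round(1))
cv2.imwrite('pics/s4.png',np.hstack([cv2.resize(P['img'][235:345,280:390],(400,400),interpolation=2),cv2.resize(W["img"][180:420,160:400],(400,400),interpolation=2)]))
E
```

```text
t: 16.75
tcp_pos: [462.2, -274.4, 128.2]
orientation: [-0.041, 0.999, -0.016, 0.003]
ft_force: [0.8, -0.6, 0.1]
gripper_width: 0.3
cam [ 381. -275.  271.] [ 0.32 -0.01 -0.95]
sill 0.89 [284.6 262.4] [ 523.4 -268.9    4. ]
0.51 [ 543.6 -272.6    4. ]
```

View pics/s4.png

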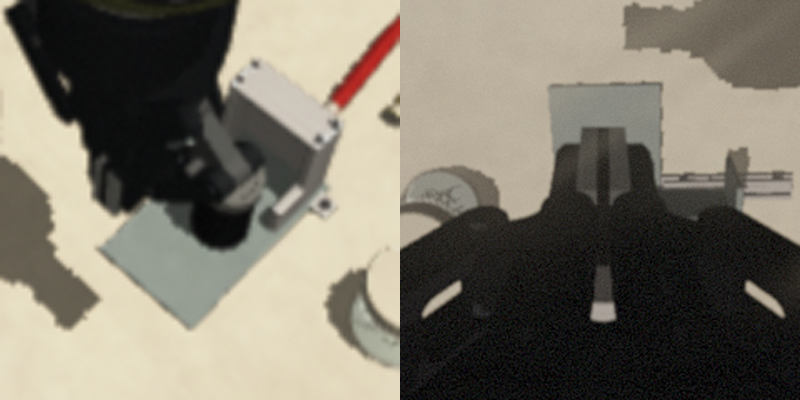

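The can stands upright at about (544,-273), slightly right of the rack's centre line. I'll open the jaws to see its lid and measure it.

```bash
python3 -m handwheel '-.01 0 .02 0 0 0;-.01 0 .02 0 0 0;-.01 0 .02 0 0 0;-.01 0 .02 0 0 0' .8 40
python3 - <<'E'
from h import *
from lids import lids
W=eyes.get_image("wrist");cv2.imwrite("pics/w6.png",W["img"])
o=np.array([555.3,-266.1]);th=.11;ux=np.array([np.cos(th),np.sin(th)]);uy=np.array([-ux[1],ux[0]])
for c,s,X in lids(W,[(544,-272,57)]): print(c,s,(q:=atz(W,c,57)),(q[:2]-o)@ux,(q[:2]-o)@uy)
for k in("can_a","sill"):
  for r in eyes.landmark_of(k,W)[:2]: q=atz(W,r["pixel"],4);print(k,round(r["p"],2),q,(q[:2]-o)@ux,(q[:2]-o)@uy)
for r in eyes.silhouettes("can_a",W)[:2]: print(r["p"],np.round(r["extent"]))
c0=proj(W,(544,-272,57)).astype(int);print(c0)
cv2.imwrite("pics/w6c.png",cv2.resize(W["img"][c0[1]-75:c0[1]+45,c0[0]-80:c0[0]+80],(800,600),interpolation=2))
E
```

```text
t: 17.6
tcp_pos: [452.4, -274.6, 148.0]
orientation: [-0.041, 0.999, -0.016, 0.002]
ft_force: [0.1, -0.1, 0.8]
gripper_width: 68.2
[276.88465298 311.49853372] [ 259  295   37   34 1023] [ 545.60916207 -272.75245894   57.        ] -10.362563093615433 -5.548408406219922
can_a 0.91 [ 548.99914899 -275.03367983    4.        ] -7.243493473958054 -8.187988826873905
sill 0.88 [ 530.24335838 -270.76201035    4.        ] -25.416989307545286 -1.8831580707999083
0.96 [276. 298.  37.  55.]
[277 310]
```

```bash
cat > rv.py <<'E'
from h import *
from scipy.spatial.transform import Rotation as R
import sys
def need(yaw,tilt=0,half=False):
    uy=np.array([-np.sin(yaw),np.cos(yaw),0])
    D=R.from_rotvec(-tilt*uy)*R.from_rotvec([0,0,np.pi if half else 0])*R.from_quat([-np.sin(yaw/2)*-1*-1,np.cos(yaw/2),0,0])
    return (D*R.from_quat(bot.get_state()["orientation"]).inv()).as_rotvec().round(3), D.as_matrix()[:,1].round(3)
if __name__=="__main__": print(need(.11)); print(need(.11,half=True)); print(bot.get_state()["tcp_pos"].round(1),bot.get_state()["joints"].round(2))
E
python3 rv.py
python3 -m handwheel '0 0 0 0 0 -.18;0 0 0 0 0 -.36;0 0 0 0 0 -.54;0 0 0 0 0 -.72;0 0 0 0 0 -.9;0 0 0 0 0 -1.08;0 0 0 0 0 -1.26;0 0 0 0 0 -1.44;0 0 0 0 0 -1.6;0 0 0 0 0 -1.6'
python3 rv.py
```

```text
(array([0.032, 0.006, 0.029]), array([-0.11 ,  0.994,  0.   ]))
(array([ 0.009, -0.051, -3.112]), array([ 0.11 , -0.994, -0.   ]))
[ 452.4 -274.7  148.4] [-0.6   0.33  1.69 -0.03  1.1  -2.24]
t: 19.05
tcp_pos: [452.5, -274.7, 148.5]
orientation: [0.688, 0.725, -0.013, -0.01]
ft_force: [-0.4, 0.7, 0.6]
gripper_width: 68.3
(array([ 0.031, -0.022,  1.628]), array([-0.11 ,  0.994,  0.   ]))
(array([-0.021, -0.03 , -1.514]), array([ 0.11 , -0.994, -0.   ]))
[ 452.5 -274.7  148.5] [-0.6   0.35  1.66 -0.02  1.16 -0.65]
```

```bash
python3 -m handwheel '0 0 0 0 0 -.18;0 0 0 0 0 -.36;0 0 0 0 0 -.54;0 0 0 0 0 -.72;0 0 0 0 0 -.9;0 0 0 0 0 -1.08;0 0 0 0 0 -1.26;.04 0 0 0 0 -1.4;.086 .0067 0 -.021 -.03 -1.514;.086 .0067 0 -.021 -.03 -1.514;.086 .0067 0 -.021 -.03 -1.514;.086 .0067 0 -.021 -.03 -1.514' .7
python3 rv.py
```

```text
t: 20.55
tcp_pos: [537.7, -268.4, 148.8]
orientation: [0.998, 0.055, -0.0, -0.0]
ft_force: [1.0, 0.4, -0.0]
gripper_width: 59.7
(array([-0.   ,  0.   , -3.141]), array([-0.11 ,  0.994,  0.   ]))
(array([-0., -0.,  0.]), array([ 0.11 , -0.994, -0.   ]))
[ 537.7 -268.4  148.8] [-0.52  0.49  1.46  0.    1.19  0.94]
```

```bash
python3 look.py w7 can_a bay_home
python3 -m handwheel '0 0 -.06 0 0 0;0 0 -.1 0 0 0;0 0 -.12 0 0 0;0 0 -.13 0 0 0;0 0 -.13 0 0 0'
python3 -m handwheel '0 0 0 0 0 0;0 0 0 0 0 0;0 0 0 0 0 0;0 0 0 0 0 0;0 0 0 0 0 0' .2 25
```

```text
cam [ 618. -258.  292.] [-0.31 -0.03 -0.95]
can_a 0.97 [285.8 189.7] [ 545.3 -270.     5. ]
bay_home 0.77 [283.7 149.9] [ 582.6 -263.8    4. ]
t: 21.32
tcp_pos: [538.8, -268.3, 19.3]
orientation: [0.999, 0.054, 0.0, 0.0]
ft_force: [0.1, -0.4, 1.1]
gripper_width: 59.9
t: 21.95
tcp_pos: [539.2, -268.6, 20.2]
orientation: [0.999, 0.054, 0.001, 0.001]
ft_force: [-1.2, -0.0, 6.2]
gripper_width: 33.2
```

```bash
python3 -m handwheel '0 0 0 0 0 0;0 0 0 0 0 0;0 0 0 0 0 0' .6
python3 -m handwheel '0 0 .03 0 0 0;0 0 .08 0 0 0;0 0 .09 0 0 0;-.03 -.003 .09 0 0 0;-.0725 -.008 .09 .019 -.174 0;-.0725 -.008 .09 .0385 -.348 0;-.0725 -.008 .09 .0385 -.348 0;-.0725 -.008 .09 .0385 -.348 0'
python3 look.py w8 can_a
python3 -m handwheel '0 0 -.03 0 0 0;0 0 -.06 0 0 0;0 0 -.088 0 0 0;0 0 -.088 0 0 0;0 0 -.088 0 0 0' 0 20
python3 rv.py
```

```text
t: 22.32
tcp_pos: [538.4, -268.0, 18.6]
orientation: [0.999, 0.054, -0.0, -0.0]
ft_force: [0.4, 1.1, -1.4]
gripper_width: 51.6
t: 23.32
tcp_pos: [466.2, -276.2, 108.7]
orientation: [0.983, 0.054, 0.173, -0.01]
ft_force: [-0.3, 0.1, 0.3]
gripper_width: 51.4
cam [ 493. -272.  270.] [ 0.03  0.01 -1.  ]
can_a 0.68 [279.1 158.1] [ 546.1 -263.8    5. ]
t: 24.05
tcp_pos: [466.7, -276.2, 21.6]
orientation: [0.983, 0.054, 0.174, -0.01]
ft_force: [0.4, -0.5, -0.4]
gripper_width: 0.2
(array([ 0.545,  0.06 , -3.093]), array([-0.11 ,  0.994,  0.   ]))
(array([-0.038,  0.348,  0.001]), array([ 0.11 , -0.994, -0.   ]))
[ 466.7 -276.2   21.6] [-0.72  0.47  1.9   0.47  0.59  0.37]
```

The tilt is reached exactly this time and the tool is on the centre line (y = -0.3). Pushing along the rack's x now.

```bash
python3 -m handwheel '.02 .0022 0 0 0 0;.04 .0044 0 0 0 0;.048 .0053 0 0 0 0;.053 .0058 0 0 0 0;.057 .0063 0 0 0 0;.061 .0067 0 0 0 0;.065 .0072 0 0 0 0;.069 .0076 0 0 0 0;.073 .008 0 0 0 0;.077 .0085 0 0 0 0;.081 .0089 0 0 0 0;.084 .0092 0 0 0 0;.086 .0095 0 0 0 0;.086 .0095 0 0 0 0'
python3 look.py w9 can_a bay_home
```

```text
t: 25.8
tcp_pos: [552.1, -266.5, 20.6]
orientation: [0.983, 0.053, 0.174, -0.01]
ft_force: [-0.5, -0.6, 0.2]
gripper_width: -0.2
cam [ 579. -262.  182.] [ 0.03  0.01 -1.  ]
can_a 0.7 [287.6 225.1] [ 576.4 -265.9    5. ]
```

```bash
python3 -m handwheel '.002 .0002 0 0 0 0;.004 .0004 0 0 0 0;.004 .0004 0 0 0 0'; python3 -m handwheel '.0015 .0002 0 0 0 0;.0015 .0002 0 0 0 0;.0015 .0002 0 0 0 0';python3 -m handwheel '.0015 .0002 0 0 0 0;.0015 .0002 0 0 0 0;.0015 .0002 0 0 0 0'
```

```text
t: 26.32
tcp_pos: [556.1, -266.1, 20.7]
orientation: [0.983, 0.054, 0.174, -0.01]
ft_force: [-1.1, 0.7, 0.1]
gripper_width: -0.2
t: 26.7
tcp_pos: [557.5, -265.9, 20.7]
orientation: [0.983, 0.053, 0.174, -0.01]
ft_force: [-1.6, -1.0, -0.6]
gripper_width: -0.1
t: 27.08
tcp_pos: [559.0, -265.8, 20.7]
orientation: [0.983, 0.053, 0.174, -0.01]
ft_force: [-1.2, -0.0, -0.2]
gripper_width: -0.5
```

```bash
python3 -m handwheel '.0015 .0002 0 0 0 0;.0015 .0002 0 0 0 0;.0015 .0002 0 0 0 0'; python3 -m handwheel '.0015 .0002 0 0 0 0;.0015 .0002 0 0 0 0;.0015 .0002 0 0 0 0';python3 -m handwheel '.0015 .0002 0 0 0 0;.0015 .0002 0 0 0 0;.0015 .0002 0 0 0 0'; python3 look.py w10 can_a bay_home
```

```text
t: 27.45
tcp_pos: [560.3, -265.6, 20.6]
orientation: [0.983, 0.053, 0.174, -0.01]
ft_force: [-5.1, -1.0, 1.3]
gripper_width: 0.3
t: 27.82
tcp_pos: [560.9, -265.4, 20.4]
orientation: [0.983, 0.053, 0.173, -0.01]
ft_force: [-15.4, -0.6, 7.4]
gripper_width: -0.0
t: 28.2
tcp_pos: [561.7, -265.2, 20.2]
orientation: [0.984, 0.053, 0.172, -0.011]
ft_force: [-23.2, -1.2, 10.9]
gripper_width: -0.1
cam [ 589. -261.  182.] [ 0.03  0.01 -1.  ]
```

Back-stop contact is felt: the force rises from 1 N to 23 N at TCP rack x ≈ 5. Next I'll retreat and look at the result.

```bash
python3 -m handwheel '-.02 -.0022 0 0 0 0;-.05 -.0055 0 0 0 0;-.08 -.009 0 0 0 0;-.08 -.009 .06 0 0 0;-.08 -.009 .11 -.0127 .117 0;-.08 -.009 .11 -.0255 .231 0;-.08 -.009 .11 -.0385 .348 0;-.08 .03 .11 -.0385 .348 0;-.055 .07 .11 -.0385 .348 0;-.03 .107 .11 -.0385 .348 0;-.03 .107 .11 -.0385 .348 0;-.03 .107 .11 -.0385 .348 0'
python3 rv.py
python3 - <<'E'
from h import *
o=np.array([555.3,-266.1]);th=.11;ux=np.array([np.cos(th),np.sin(th)]);uy=np.array([-ux[1],ux[0]])
I=[]
for n in("scene","wrist"):
    P=eyes.get_image(n)
    for k,z in(("can_a",4),("shutter_flange",24)):
        for r in eyes.landmark_of(k,P)[:5]:
            q=atz(P,r["pixel"],z)[:2]-o;print(n,k,round(r["p"],2),np.round(r["pixel"]),(q@ux).round(1),(q@uy).round(1))
    I.append(P["img"])
cv2.imwrite("pics/s5.png",np.hstack([cv2.resize(I[0][235:345,280:390],(400,400),interpolation=2),cv2.resize(I[1],(400,400))]))
E
```

```text
t: 29.85
tcp_pos: [533.4, -158.4, 130.7]
orientation: [0.999, 0.054, 0.0, -0.0]
ft_force: [-0.1, 0.5, 0.3]
gripper_width: -0.1
(array([ 0.   ,  0.   , -3.141]), array([-0.11 ,  0.994,  0.   ]))
(array([-0.   ,  0.   ,  0.001]), array([ 0.11 , -0.994, -0.   ]))
[ 533.4 -158.4  130.7] [-0.35  0.42  1.61  0.    1.11  1.11]
scene can_a 0.72 [207. 136.] 100.7 554.8
scene can_a 0.7 [353. 282.] 33.2 -5.3
scene can_a 0.62 [239. 164.] 91.1 411.9
scene can_a 0.54 [247. 184.] 60.2 344.3
scene can_a 0.5 [350. 283.] 26.8 -1.7
scene shutter_flange 0.77 [311. 269.] -16.0 66.3
wrist shutter_flange 0.97 [326. 212.] -13.3 72.5
```

View pics/s5.png

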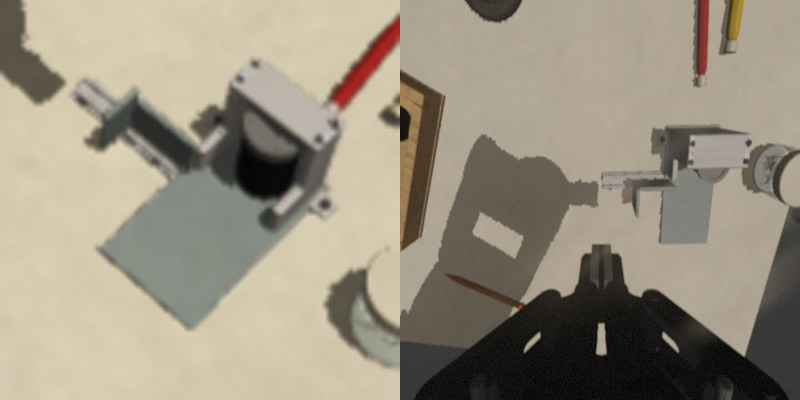

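The can stands upright in the bay under the roof (scene crop (265,160)). The flange is at rack y ≈ 70. Now I'll shut the shutter.

```bash
python3 -m handwheel '0 0 -.06 0 0 0;0 0 -.1 0 0 0;0 0 -.11 0 0 0;0 0 -.11 0 0 0'
python3 -m handwheel '.001 -.01 0 0 0 0;.002 -.02 0 0 0 0;.003 -.028 0 0 0 0;.004 -.036 0 0 0 0;.005 -.044 0 0 0 0;.0057 -.052 0 0 0 0;.0065 -.059 0 0 0 0;.007 -.064 0 0 0 0;.007 -.064 0 0 0 0'
python3 -m handwheel '.0002 -.002 0 0 0 0;.0002 -.002 0 0 0 0;.0002 -.002 0 0 0 0'
python3 -m handwheel '.0002 -.002 0 0 0 0;.0002 -.002 0 0 0 0;.0002 -.002 0 0 0 0'
```

```text
t: 30.65
tcp_pos: [533.7, -158.4, 21.3]
orientation: [0.999, 0.054, 0.0, -0.0]
ft_force: [1.1, 0.6, 1.4]
gripper_width: -0.3
t: 31.78
tcp_pos: [540.3, -222.5, 20.6]
orientation: [0.999, 0.054, -0.0, -0.0]
ft_force: [-1.0, 0.2, 0.2]
gripper_width: 0.1
t: 32.15
tcp_pos: [540.7, -224.1, 20.7]
orientation: [0.999, 0.054, 0.0, -0.0]
ft_force: [0.4, 0.5, -0.6]
gripper_width: 0.3
t: 32.52
tcp_pos: [540.8, -226.2, 20.7]
orientation: [0.999, 0.054, 0.0, -0.0]
ft_force: [1.3, 0.5, -0.7]
gripper_width: -0.1
```

```bash
for i in 1; do :; done; python3 -m handwheel '.0002 -.002 0 0 0 0;.0004 -.004 0 0 0 0;.0004 -.004 0 0 0 0'
python3 -m handwheel '.0002 -.002 0 0 0 0;.0002 -.002 0 0 0 0;.0002 -.002 0 0 0 0'
python3 -m handwheel '.0002 -.002 0 0 0 0;.0002 -.002 0 0 0 0;.0002 -.002 0 0 0 0'
python3 - <<'E'
from h import *
o=np.array([555.3,-266.1]);th=.11;ux=np.array([np.cos(th),np.sin(th)]);uy=np.array([-ux[1],ux[0]])
q=bot.get_state()["tcp_pos"][:2]-o;print(q@ux,q@uy)
for n in("scene","wrist"):
    P=eyes.get_image(n);cv2.imwrite(f"pics/x_{n}.png",P["img"])
    for r in eyes.landmark_of("shutter_flange",P)[:3]:
        q=atz(P,r["pixel"],24)[:2]-o;print(n,round(r["p"],2),(q@ux).round(1),(q@uy).round(1))
E
```

```text
t: 32.9
tcp_pos: [541.2, -230.4, 20.7]
orientation: [0.999, 0.054, 0.0, -0.0]
ft_force: [-0.1, -0.0, -0.2]
gripper_width: 0.3
t: 33.28
tcp_pos: [541.3, -231.4, 20.7]
orientation: [0.999, 0.054, -0.0, -0.001]
ft_force: [-1.3, 7.6, 3.6]
gripper_width: 0.3
t: 33.65
tcp_pos: [541.4, -231.8, 20.7]
orientation: [0.999, 0.055, -0.001, -0.002]
ft_force: [-3.7, 20.7, 9.3]
gripper_width: -0.2
-10.099359137775 35.621256641026626
scene 0.7 -20.8 19.9
wrist 0.97 -12.3 24.4
```

The shutter meets a hard stop (0 N to 21 N), and the network puts the flange face at y = 24.4 (25 when shut). I'll retreat and check everything.

```bash
python3 -m handwheel '-.002 .02 0 0 0 0;-.005 .045 0 0 0 0;-.005 .05 .06 0 0 0;-.005 .05 .12 0 0 0;-.08 .05 .15 0 0 0;-.08 .05 .15 0 0 0;-.08 .05 .15 0 0 0'
python3 - <<'E'
from h import *
o=np.array([555.3,-266.1]);th=.11;ux=np.array([np.cos(th),np.sin(th)]);uy=np.array([-ux[1],ux[0]])
I=[]
for n in("scene","wrist","top"):
    P=eyes.get_image(n);I.append(P["img"])
    for k,z in(("can_a",4),("shutter_flange",24),("loupe_1",5),("pin_jar_1",0)):
        for r in eyes.landmark_of(k,P)[:5]:
            w=atz(P,r["pixel"],z)[:2];q=w-o;print(n,k,round(r["p"],2),w.round(0),"rack",(q@ux).round(1),(q@uy).round(1))
a=cv2.resize(I[0][235:345,280:390],(400,400),interpolation=2);b=cv2.resize(I[0][120:210,175:285],(400,327),interpolation=2)
b=np.vstack([b,np.zeros((73,400,3),np.uint8)])
cv2.imwrite("pics/fin.png",np.hstack([a,b]))
E
```

```text
t: 34.72
tcp_pos: [461.3, -184.1, 171.5]
orientation: [0.999, 0.054, 0.001, 0.0]
ft_force: [0.2, 0.3, -0.2]
gripper_width: -0.1
scene can_a 0.78 [ 585. -267.] rack 29.4 -4.5
scene can_a 0.68 [574.  92.] rack 58.3 353.5
scene can_a 0.48 [595. 153.] rack 85.9 412.4
scene shutter_flange 0.74 [ 536. -251.] rack -17.1 16.6
scene shutter_flange 0.73 [545. 117.] rack 32.2 381.6
scene loupe_1 0.78 [526. 182.] rack 20.4 448.8
scene pin_jar_1 0.96 [ 583. -366.] rack 16.7 -102.3
wrist can_a 0.6 [ 588. -264.] rack 32.8 -1.3
wrist shutter_flange 0.87 [ 540. -245.] rack -13.0 22.7
wrist pin_jar_1 0.72 [ 581. -368.] rack 14.1 -103.6
top can_a 0.69 [605. 158.] rack 96.1 416.4
top can_a 0.64 [577. 288.] rack 82.4 548.6
top can_a 0.59 [ 583. -267.] rack 27.2 -4.0
top can_a 0.52 [582.  94.] rack 66.4 354.6
top loupe_1 0.73 [535. 172.] rack 28.4 437.9
top loupe_1 0.5 [ 586. -256.] rack 31.5 6.8
top pin_jar_1 0.88 [ 585. -366.] rack 18.6 -103.0
```

```bash
python3 -m handwheel '0 0 0 0 0 0;0 0 0 0 0 0'; python3 -c "
from h import *
bot.close_job()"
```

```text
t: 35.72
tcp_pos: [461.7, -184.2, 170.7]
orientation: [0.999, 0.054, 0.0, -0.0]
ft_force: [-0.1, -0.6, 0.3]
gripper_width: 0.4
the job is handed in; nothing more can be done
```

The job is handed in at t ≈ 35.7 s of the 67 s allowed: the full can is in the bay and the shutter is shut behind it. No verdict is reported, so this rests on my own checks.

**What I did**
- I lifted only the near can. It pulled about 3 N (roughly 300 g), so it was the full one, and I never touched the other two.
- I stood it on the sill, pushed it in with shut, tilted fingers until it met the back stop (force rose to 23 N), then pushed the shutter to its stop (21 N).
- My first push went wrong. Joint 6 reached its limit, so the tool missed its path and pushed the can off-centre on the sill. It stayed upright. I re-centred it by gripping it with the gripper turned half round, then pushed again.

**Last checks**
- **Full can:** at rack x ≈ 27–33 mm (home is 28.8) and y ≈ -1 to -4.5 mm, all within 10 mm of home. It was last seen upright in the picture taken before the shutter was closed.
- **Shutter:** the wrist camera put the flange face at y = 24.4 mm while I was pressing it and 22.7 mm after I backed off, against 25 mm when shut. The scene camera gave 17–20 mm, but it has read this part several millimetres off throughout.
- **Other things:** the two empty cans, the loupe and the jar read within about 15 mm of where they started, which is about the network's own scatter.
- **Not confirmed:** I could not view a final picture because the 12-picture limit was reached. That end state therefore rests on the network readings and the contact forces.

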